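Teal marking pencil into the steel mug, handle side kept free

ROBOT

A 7-joint arm with a two-finger parallel gripper is mounted at the origin on the work surface. World frame = base frame: x ahead of the robot, y to its left, z up, the work surface at z = 0. Lengths are in m, angles in rad, forces in N, time in s.
With the tool pointing down it reaches from about 0.4 to 0.85 m from the base axis. Payload 10.4 kg.
Tool frame: the origin (TCP) lies on the mounting face of the last link; the fingertips stand 173 mm ahead of it and the grasp point (between the pads) lies 155 mm ahead of it; z points along the fingers, x is the direction in which the jaws open and shut, and the axes are right-handed (so a half turn about z gives the same grasp; the last joint's range is limited). The gripper opens to 85 mm and grips with 20 to 120 N. Pads are 22 mm wide; open, the fingers measure 114 mm over their backs; the gripper's body (76 mm by 85 mm) begins 54 mm behind the grasp point. The pads swing forward as they close: fully open they stand 13 mm farther back than shut.
Start: joints at [-1.317, 0.332, -0.065, 1.46, 0.022, 1.35, -0.088], TCP at [0.171, 0.601, 0.405] pointing down, gripper open.
Joint ranges: [-2.6, 2.6], [-0.5, 2.12], [-1.47, 1.34], [0.16, 2.42], [-1.27, 4.41], [0.06, 2.06], [-2.6, 2.6]. Speed limits (rad/s): [2.22, 2.22, 2.79, 2.79, 3.14, 3.14, 3.14].

INTERFACE

Orientations are given as a rotation vector (axis times angle).
In Python, from station import state, get_image, job_done, spot_in, spot_point gives the robot as it stands.
- The arm moves only by the tool apply_moves, never from a script. Its argument "targets" is a list of rows, each a list of 4 numbers: the shift along the world's x, y, z in m, then the turn about the world's z in degrees. A call has 1 to 20 rows; each row is the pose to reach, as a shift and turn from the pose commanded when the call began; what a row does not reach only later rows make up. A row lasts 1/10 s, in which the tool goes at most 50 mm and 8.59 degrees, less where a joint would pass 70% of its speed; a pose out of reach is approached as far as the arm can. A call with a gripper value outside its range is refused whole. "fingers" is the opening, from 0 (shut) to 1 (fully open), set as the call begins (left out, the last holds). The fingers move at their own pace and stop on an object; "grip_force" is the grip in N (left out, the last holds). Time passes only in rows, so rows that repeat a pose let the fingers close. It gives the time, the measured TCP pose, the force and the opening at its end, in the units of the state.
- state(): the state, without advancing time (a new reading comes with each control period).
- get_image(name): name is "scene" or "top"; returns a dict with "frame" (384x512x3 uint8, blue, green, red), "fx", "fy", "cx", "cy" (pixels), "origin" and "orientation" of the camera in the world. Camera axes: x right, y up, looking along -z (the intrinsics and any distortion apply to the point x, -y, -z); pixel columns grow to the right and rows downward; lengths in m; the calibration is good to about 2 mm. A picture is of the moment at which its call begins. There is no depth.
- job_done(): hands the job in, once; it reports no verdict.
Trained networks look in a picture, given as the dict that the camera call returned (one of the last four; its "shot" number tells which), for a name from the list of things; names that differ only in an ending like _2 or _b are one class to them, and where a whole thing is asked for, a point or a joint stands for the part that bears it (a point fixed in the world has none). Each returns a list of dicts, best first, with "conf" (0 to 1); they miss things now and then, are a little off and sometimes report something else, mostly with a low value. They report only what shows in the picture. A call takes as long as a camera call. They do not tell look-alikes from the thing itself.
- spot_in(picture, target): "centre" ([x, y, z] in m, in world coordinates, good to about 4 mm: the middle of the surface that is visible of it).
- spot_point(picture, target): "centre" ([x, y, z] in m, in world coordinates, good to about 4 mm: a listed point, or the origin of a listed thing).
The state is a dict: "t": time; "joints": joint angles; "joint_vel": joint speeds; "joint_efforts": joint torques, N m; "tool_pos": TCP position; "tool_rot": TCP orientation; "ft_force": force on the tool from outside, world axes, zero at the start; "torque": the same for the moment, N m; "grip_width": finger opening in m.
Only numpy, scipy, OpenCV 4.12 (cv2) and the standard library are available. Lean on these libraries where they do the work, as an engineer would, in place of code of your own. Each camera call takes 0.05 s, during which the arm holds its last target. There are 200 camera calls.

TASK

Take the teal marking pencil out of the wooden stand and lower it gently, point down, into the tall steel mug, so that it is left leaning against the rim on the side straight opposite the handle. Do not drop it in, do not knock the mug over or shove it about, and leave the red and yellow pencils in the stand.

Things in the scene. Friction and masses are not known exactly. Their poses are not given: they have to be found in the camera images.
- teal_mid (a point): Centre (half-way up) of the loose teal marking pencil: round, 11 mm thick, 200 mm long, 25 g, point down (cone, lowest 22 mm), white cap. z runs along it from point to cap; yaw means nothing. It starts within 5 degrees of upright in any hole of the wooden stand, 150 mm of it free above. Take it 50 to 65 mm above its centre, to keep the fingers above the mug.
- mug_lean (a point): Middle of the rim opposite the handle of the tall steel mug (loose, 0.4 kg, black handle), 110 mm above its underside, at mid-wall. z up; +y points across the mouth to the handle; mug axis 40 mm along +y. Wall 3 mm; inner diameter 80 mm at the rim, 72 at the floor, which is 105 mm below the rim. Handle reaches 81 mm from the axis, below the rim.
- red_mid (a point): Centre (half-way up) of the red marking pencil, of the same size, in another hole of the stand, where it stays; its top is 210 mm above the table. The stand is a fixed wooden block 60 x 190 mm, 60 mm high, with three holes in a row along its length, 65 mm apart, 12.5 mm wide, 50 mm deep.
- yellow_mid (a point): Centre (half-way up) of the yellow marking pencil, of the same size, in another hole of the stand, where it stays.
Mind the look-alikes: they are no part of the job. Of the things that look like the part that bears mug_lean, the smallest one is meant.

How it is judged:
On the way, in this order (a step that is already met when the one before it is completed fails the run):
1. the teal pencil is lifted clear of the stand and higher than the mug (its centre more than 185 mm above the table) (height (world z) of teal_mid above 0.185 m), for 0.1 s.
2. it is lowered into the mug while still held in the fingers: its centre less than 45 mm from the mug's axis and its point within about 30 mm of the mug's floor (centre less than 30 mm above the rim) (z of teal_mid in the frame of mug_lean below 0.03 m and x of teal_mid in the frame of mug_lean between -0.045 and 0.045 m and y of teal_mid in the frame of mug_lean between -0.005 and 0.085 m and contact force between the fingers and teal above 0.5 N), for 0.1 s.
At the end, for the whole second after the job is handed in: The teal pencil rests released and still in the upright mug, point on the floor of the mug, leaning 6 to 43 degrees, with its axis passing within about 22 mm of the middle of the rim opposite the handle, its centre inside the mug; the red and yellow pencils still stand in their holes (angle between teal_mid's own z axis and vertical between 0.1 and 0.75 rad and x of mug_lean in the frame of teal_mid between -0.022 and 0.022 m and y of mug_lean in the frame of teal_mid between -0.022 and 0.022 m and z of teal_mid in the frame of mug_lean below 0.005 m and y of teal_mid in the frame of mug_lean between 0 and 0.05 m and linear speed of teal below 0.03 m/s and angle between mug_lean's own z axis and vertical below 0.1 rad and height (world z) of each of mug_lean, red_mid, yellow_mid below 0.12 m and angle between each of red_mid, yellow_mid's own z axis and vertical below 0.15 rad); the robot touches nothing.
It fails at once if the mug is tipped more than 20 degrees (angle between mug_lean's own z axis and vertical above 0.35 rad).
It fails at once if the mug is shoved more than 40 mm (distance of mug_lean from where it was at the start of the episode above 0.04 m).
It fails at once if the red pencil is moved more than 30 mm (distance of red_mid from where it was at the start of the episode above 0.03 m).
It fails at once if the yellow pencil is moved more than 30 mm (distance of yellow_mid from where it was at the start of the episode above 0.03 m).
It also fails if it takes over 38 s, if anything falls off the work surface, if the arm or the gripper's body presses on something with over 40 N, if the wrist force passes 120 N, or if a joint passes its speed limit or range.

## Working session

There is one attempt and no reset: what is moved stays moved. The work goes in short steps, Python scripts to look and compute and a tool call to move; the robot and the scene stay as the last step left them, time stands still between calls to the robot, and variables do not carry over. Pictures are saved under pics/ and viewed, about 8 in all and at most 12, crops included, and the job is handed in when it is done.

Besides the shell and the picture viewer there is one more tool, called after ">>>" in YAML: its name, and indented under it one key for each argument. apply_moves: Moves the arm, as the interface text tells. Its arguments: {"type":"object","properties":{"targets":{"type":"array"},"fingers":{"type":"number"},"grip_force":{"type":"number"}},"required":["targets"]}

```bash
mkdir -p pics; cat > h.py <<'E'
import numpy as np, cv2
from station import *
from scipy.spatial.transform import Rotation as R
def rot(o):
    o=np.array(o,float)
    return o if o.shape==(3,3) else (R.from_rotvec(o).as_matrix() if o.size==3 else R.from_quat(o).as_matrix())
def proj(p,P):
    c=(np.array(P,float)-p['origin'])@rot(p['orientation'])
    return p['cx']+p['fx']*c[...,0]/-c[...,2], p['cy']+p['fy']*-c[...,1]/-c[...,2]
def ray(p,u,v):
    d=rot(p['orientation'])@np.array([(u-p['cx'])/p['fx'],-(v-p['cy'])/p['fy'],-1]); return np.array(p['origin']),d
def atz(p,u,v,z):
    o,d=ray(p,u,v); return o+d*(z-o[2])/d[2]
E
python3 - <<'E'
from h import *
s=state();print(s)
ps={n:get_image(n) for n in("scene","top")}
for n,p in ps.items():
    print(n,{k:v for k,v in p.items() if k!='frame'})
    for t in("teal_mid","mug_lean","red_mid","yellow_mid"):
        for f in(spot_in,spot_point):
            print(n,t,f.__name__,[(np.round(r['centre'],3).tolist(),round(r['conf'],2)) for r in f(p,t)])
cv2.imwrite('pics/a.png',np.vstack([cv2.resize(ps[n]['frame'],None,fx=1,fy=1) for n in ps])[:, :])
cv2.imwrite('pics/scene.png',cv2.resize(ps['scene']['frame'],(800,600)))
cv2.imwrite('pics/top.png',cv2.resize(ps['top']['frame'],(800,600)))
E
```

```text
{'t': 0.0, 'joints': array([-1.3166024 ,  0.33285848, -0.06468059,  1.46095364,  0.02160148,
        1.34990254, -0.08853726]), 'joint_vel': array([-0.00011948,  0.00200429, -0.00112758,  0.00019382, -0.0008798 ,
        0.00049208, -0.00015848]), 'joint_efforts': array([ 6.28218731e-04, -6.25453663e+01,  4.94075823e-02, -3.91587639e+01,
        1.62959093e-02,  1.01088127e-02, -4.86727160e-06]), 'tool_pos': array([0.17076369, 0.60107952, 0.40391819]), 'tool_rot': array([ 2.50596011e+00,  1.89314402e+00, -1.71399007e-03]), 'ft_force': array([-0.33826239, -0.42966967,  0.5894601 ]), 'torque': array([ 0.00875782,  0.04076318, -0.01684454]), 'grip_width': 0.08491320179370843}
scene {'fx': 474.0161628366114, 'fy': 474.0161628366114, 'cx': 256.3225433455744, 'cy': 193.5392038444495, 'origin': array([ 1.03857213, -0.83599252,  0.80903153]), 'orientation': array([0.8820255 , 0.24014202, 0.50113745]), 'shot': 1}
scene teal_mid call [([0.537, -0.165, 0.141], 0.79)]
scene teal_mid call [([0.537, -0.163, 0.112], 0.76)]
scene mug_lean call [([0.558, 0.17, 0.074], 0.74), ([0.768, 0.15, 0.103], 0.
[... 397 characters left out ...]
3914979613679, 'cy': 189.57892522291039, 'origin': array([ 0.37886198, -0.03542736,  0.95265308]), 'orientation': array([ 0.17246711, -0.14281644, -1.42771434]), 'shot': 2}
top teal_mid call [([0.53, -0.155, 0.163], 0.38)]
top teal_mid call [([0.535, -0.157, 0.107], 0.5)]
top mug_lean call [([0.341, 0.259, 0.077], 0.83), ([0.563, 0.201, 0.053], 0.67), ([0.777, 0.193, 0.095], 0.57)]
top mug_lean call [([0.811, 0.162, 0.159], 0.95), ([0.282, 0.229, 0.155], 0.81), ([0.529, 0.227, 0.111], 0.72)]
top red_mid call [([0.534, -0.29, 0.16], 0.48)]
top red_mid call [([0.534, -0.292, 0.113], 0.71)]
top yellow_mid call [([0.537, -0.225, 0.161], 0.53)]
top yellow_mid call [([0.536, -0.232, 0.112], 0.43)]
```

View pics/scene.png

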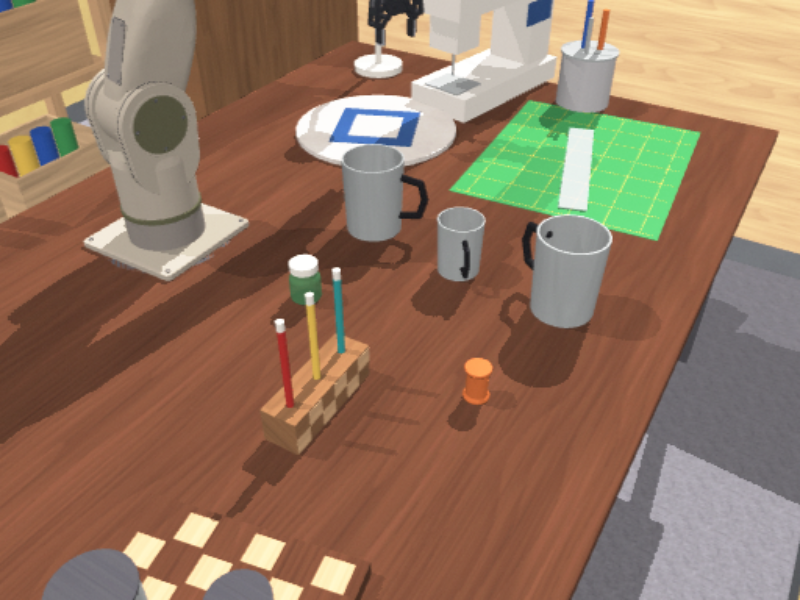

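View pics/top.png

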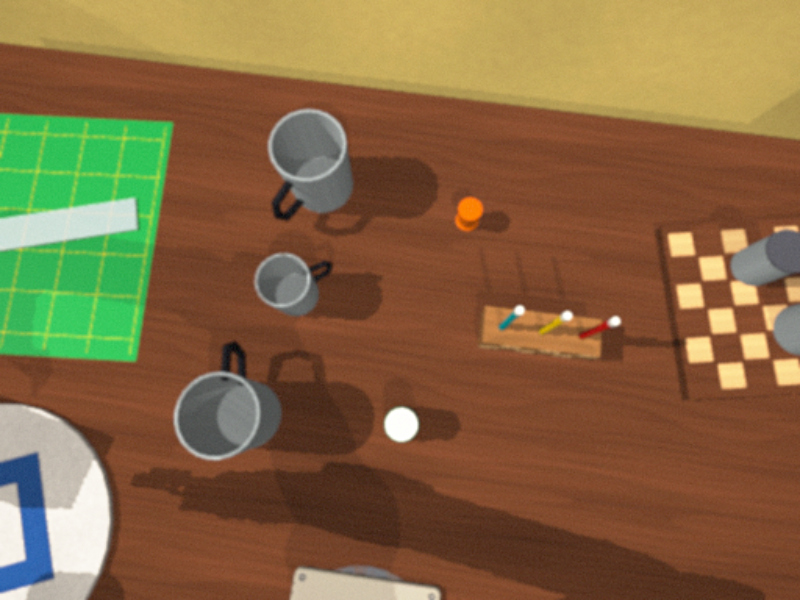

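Smallest mug is the middle one (scene 460,240; top 285,282), with its handle at top (320,270). The teal pencil's cap is at scene (337,272) and top (519,311). Next I measure the rim and the pencil more closely.

```bash
python3 - <<'E'
from h import *
ps={n:get_image(n) for n in("scene","top")}
for n in ps: np.save(n+'.npy',ps[n],allow_pickle=True)
k=.64
# cap triangulation
def tri(a,b):
    A=[];B=[]
    for n,(u,v) in zip(("scene","top"),(a,b)):
        o,d=ray(ps[n],u*k,v*k); d/=np.linalg.norm(d); M=np.eye(3)-np.outer(d,d);A.append(M);B.append(M@o)
    return np.linalg.lstsq(np.vstack(A),np.hstack(B),rcond=None)[0]
for nm,a,b in(("teal",(337,271),(519,310)),("yel",(309,297),(567,316)),("red",(280,324),(615,322))):
    print(nm,tri(a,b))
print('rim',atz(ps['top'],284.5*k,281*k,.11),atz(ps['scene'],461*k,224*k,.11))
# refine rim: maximise brightness of circle r=.0415 z=.11 in top and scene
best=[]
g={n:cv2.GaussianBlur(cv2.cvtColor(ps[n]['frame'],cv2.COLOR_BGR2GRAY),(3,3),0).astype(np.float32) for n in ps}
th=np.linspace(0,2*np.pi,90)
from scipy.optimize import brute
for n in ps:
    def f(c):
        out=[]
        for r in(.0415,.048,.035):
            P=np.c_[c[0]+r*np.cos(th),c[1]+r*np.sin(th),0*th+.11]
            u,v=proj(ps[n],P); out.append(cv2.remap(g[n],u.astype(np.float32),v.astype(np.float32),1).mean())
        return -(out[0]-.5*out[1]-.5*out[2])
    x=brute(f,((.50,.60),(.14,.24)),Ns=51,finish=None); print(n,'rimfit',x,f(x))
ims=[]
for n,(u,v) in(("scene",(461,240)),("top",(290,280)),("scene",(340,310)),("top",(510,318))):
    u,v=int(u*k),int(v*k); c=ps[n]['frame'][v-30:v+30,u-38:u+38]; ims.append(cv2.resize(c,(400,300),interpolation=cv2.INTER_CUBIC))
cv2.imwrite('pics/crops.png',np.vstack([np.hstack(ims[:2]),np.hstack(ims[2:])]))
E
```

```text
teal [ 0.53494814 -0.16238769  0.20551545]
yel [ 0.53570016 -0.22864117  0.20417985]
red [ 0.5369094  -0.29356673  0.20438731]
rim [0.54959156 0.18873676 0.11      ] [0.56295914 0.17446901 0.11      ]
scene rimfit [0.554 0.19 ] -26.388863
top rimfit [0.552 0.194] -47.920372
```

View pics/crops.png

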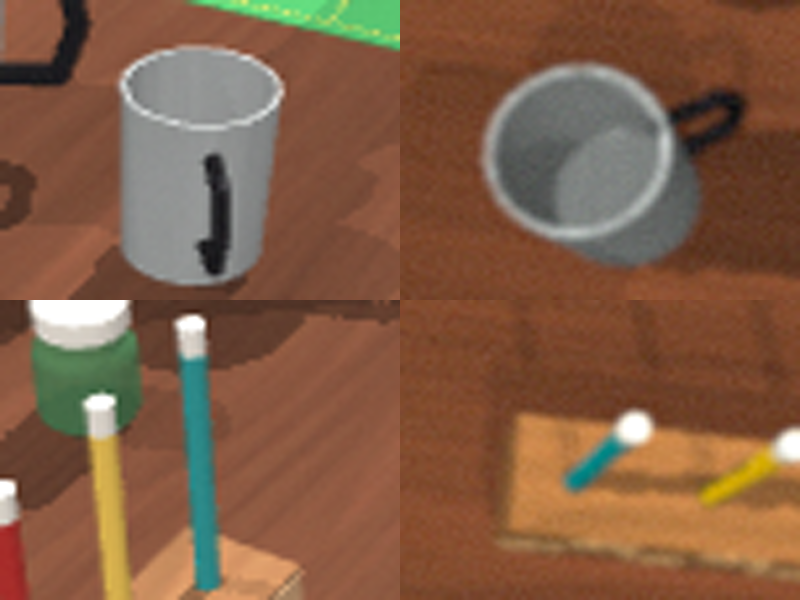

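```bash
python3 - <<'E'
from h import *
ps={n:np.load(n+'.npy',allow_pickle=True).item() for n in("scene","top")}
k=.64
def px(cu,cv,U,V): return int(U*k)-38+cu*76/400, int(V*k)-30+cv*60/300
h=px(740-400,100,290,280); 
for z in(.07,.08,.09): print('handle top',atz(ps['top'],*h,z))
a=px(208,588-300,340,310); b=px(570-400,488-300,510,318)
print('teal base',atz(ps['scene'],*a,.06),atz(ps['top'],*b,.06))
a=px(191,322-300,340,310); b=px(633-400,430-300,510,318)
print('teal cap',atz(ps['scene'],*a,.21),atz(ps['top'],*b,.21))
E
```

```text
handle top [0.59639542 0.12908469 0.07      ]
handle top [0.59393088 0.12722085 0.08      ]
handle top [0.59146634 0.12535701 0.09      ]
teal base [ 0.53966651 -0.16823299  0.06      ] [ 0.52869279 -0.16123565  0.06      ]
teal cap [ 0.53665354 -0.16383372  0.21      ] [ 0.53180497 -0.16272538  0.21      ]
```

>>> apply_moves:
  targets:
    - [0.05, -0.02, 0.03, -8]
    - [0.1, -0.06, 0.05, -16]
    - [0.15, -0.1, 0.05, -24]
    - [0.19, -0.14, 0.05, -32]
    - [0.23, -0.19, 0.05, -40]
    - [0.27, -0.23, 0.05, -48]
    - [0.3, -0.28, 0.05, -56]
    - [0.33, -0.33, 0.05, -64]
    - [0.35, -0.38, 0.05, -70]
    - [0.36, -0.43, 0.05, -74]
    - [0.364, -0.48, 0.05, -74]
    - [0.364, -0.53, 0.05, -74]
    - [0.364, -0.58, 0.05, -74]
    - [0.364, -0.63, 0.05, -74]
    - [0.364, -0.68, 0.05, -74]
    - [0.364, -0.72, 0.05, -74]
    - [0.364, -0.75, 0.05, -74]
    - [0.364, -0.763, 0.05, -74]
    - [0.364, -0.763, 0.05, -74]
    - [0.364, -0.763, 0.05, -74]
  fingers: 1

```text
t: 3.0
tool_pos: [0.534, -0.165, 0.455]
tool_rot: [3.141, -0.005, 0.001]
ft_force: [0.8, 0.8, 0.6]
grip_width: 0.085
```

>>> apply_moves:
  targets:
    - [0, 0, -0.03, 0]
    - [0, 0, -0.07, 0]
    - [0, 0, -0.1, 0]
    - [0, 0, -0.12, 0]
    - [0, 0.001, -0.132, 0]
    - [0, 0.001, -0.132, 0]
    - [0, 0.001, -0.132, 0]

```text
t: 3.7
tool_pos: [0.5352, -0.1603, 0.3236]
tool_rot: [-3.142, -0.005, -0.002]
ft_force: [-0.7, 0.6, -1.1]
grip_width: 0.0853
```

>>> apply_moves:
  targets:
    - [0, 0, 0, 0]
    - [0, 0, 0, 0]
    - [0, 0, 0, 0]
    - [0, 0, 0, 0]
    - [0, 0, 0, 0]
    - [0, 0, 0, 0]
    - [0, 0, 0, 0]
    - [0, 0, 0, 0]
    - [0, 0, 0, 0]
    - [0, 0, 0, 0]
  fingers: 0
  grip_force: 30

```text
t: 4.7
tool_pos: [0.5347, -0.1608, 0.3228]
tool_rot: [-3.142, -0.004, 0.0]
ft_force: [-1.9, -0.0, 3.4]
grip_width: 0.0098
```

>>> apply_moves:
  targets:
    - [0, 0, 0.015, 0]
    - [0, 0, 0.035, 0]
    - [0, 0, 0.06, 0]
    - [0, 0, 0.09, 0]
    - [0, 0, 0.12, 0]
    - [0, 0, 0.14, 0]
    - [0, 0, 0.145, 0]
    - [0, 0, 0.145, 0]
    - [0, 0, 0.145, 0]

```text
t: 5.6
tool_pos: [0.5347, -0.1606, 0.4668]
tool_rot: [-3.141, -0.004, 0.002]
ft_force: [0.7, -0.4, 0.5]
grip_width: 0.0104
```

```bash
python3 - <<'E'
from h import *
s=state();print(s['t'],s['tool_pos'],s['grip_width'],s['ft_force'])
ps={n:get_image(n) for n in("scene","top")}
ims=[]
for n,p in ps.items():
    np.save(n+'.npy',p,allow_pickle=True)
    u,v=proj(p,np.array(s['tool_pos'])-[0,0,.2]); u,v=int(u),int(v);print(n,u,v)
    print([(np.round(r['centre'],3).tolist(),round(r['conf'],2)) for r in spot_point(p,"teal_mid")])
    c=p['frame'][max(0,v-75):v+75,max(0,u-50):u+50];print(c.shape); ims.append(cv2.resize(c,(400,600),interpolation=cv2.INTER_CUBIC))
cv2.imwrite('pics/b.png',np.hstack(ims))
E
```

```text
5.6 [ 0.53466173 -0.16060583  0.46676303] 0.010351437531565123 [ 0.71960863 -0.37604711  0.47143905]
scene 214 149
[([0.533, -0.166, 0.256], 0.51)]
(150, 100, 3)
top 336 192
[]
(150, 100, 3)
```

View pics/b.png

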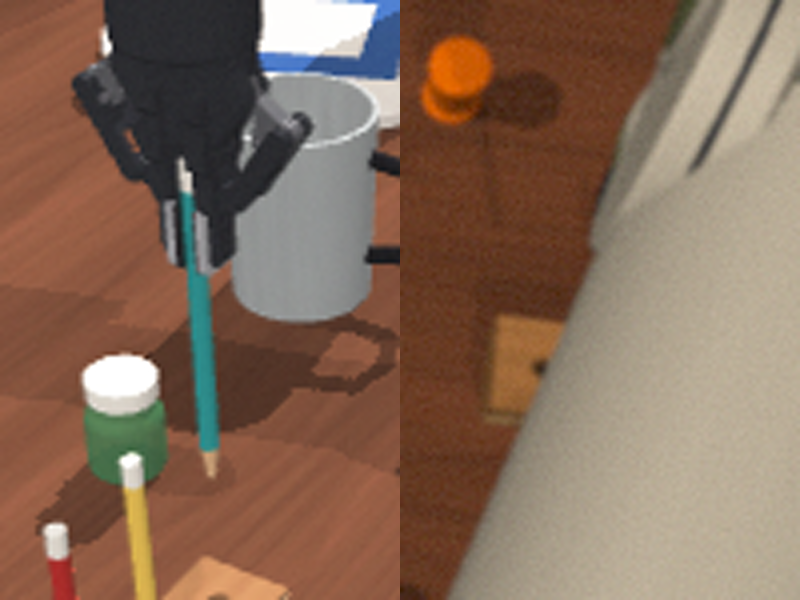

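```bash
python3 - <<'E'
from h import *
p=np.load('scene.npy',allow_pickle=True).item()
print(atz(p,217,193.5,.155),atz(p,210,115,.355))
E
```

```text
[ 0.53978935 -0.16658045  0.155     ] [ 0.53938949 -0.1730499   0.355     ]
```

>>> apply_moves:
  targets:
    - [0, 0.02, 0.01, 3]
    - [0.002, 0.05, 0.01, 7]
    - [0.004, 0.09, 0.01, 12]
    - [0.007, 0.13, 0.01, 17]
    - [0.01, 0.17, 0.01, 22]
    - [0.012, 0.21, 0.01, 26]
    - [0.015, 0.25, 0.01, 30]
    - [0.018, 0.285, 0.01, 33]
    - [0.02, 0.315, 0.01, 33]
    - [0.021, 0.332, 0.01, 33]
    - [0.022, 0.34, 0.01, 33]
    - [0.022, 0.342, 0.005, 33]
    - [0.022, 0.342, 0, 33]
    - [0.022, 0.342, 0, 33]
    - [0.022, 0.342, 0, 33]

```text
t: 7.3
tool_pos: [0.5569, 0.18, 0.4677]
tool_rot: [3.012, 0.893, -0.0]
ft_force: [-0.7, 0.1, -0.9]
grip_width: 0.0102
```

```bash
python3 - <<'E'
from h import *
s=state();print(s['t'],s['tool_pos'],s['tool_rot'],s['grip_width'],s['ft_force'])
ps={n:get_image(n) for n in("scene","top")}
ims=[]
for n,p in ps.items():
    np.save(n+'.npy',p,allow_pickle=True)
    u,v=proj(p,np.array(s['tool_pos'])-[0,0,.3]); u,v=int(u),int(v);print(n,u,v)
    c=p['frame'][max(0,v-75):v+75,max(0,u-50):u+50];print(c.shape)
    ims.append(cv2.resize(c,(400,600),interpolation=cv2.INTER_CUBIC))
cv2.imwrite('pics/c.png',np.hstack(ims))
E
```

```text
7.3 [0.55690224 0.17995837 0.46771077] [ 3.01179420e+00  8.93283935e-01 -2.18568952e-04] 0.0101933854880764 [-0.69400913  0.08286611 -0.91029556]
scene 295 123
(150, 100, 3)
top 180 171
(150, 100, 3)
```

View pics/c.png

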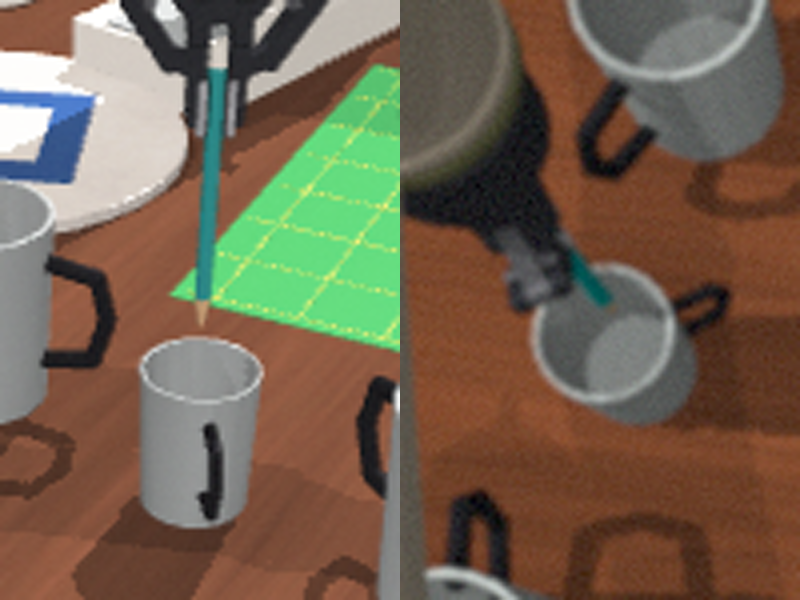

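```bash
python3 - <<'E'
from h import *
ps={n:np.load(n+'.npy',allow_pickle=True).item() for n in("scene","top")}
a=atz(ps['scene'],295.5,129.5,.155); print('scene',a, 'cap',atz(ps['scene'],249.5-5+10,55.5,.355))
for z in(.155,.177): print('top',atz(ps['top'],181.3,171.8,z))
for n in ps:
  for P in([.561,.178,.155],[.561,.178,.177]): print(n,proj(ps[n],np.array(P)))
p=ps['scene']
# cap crop (218,30)->px
print('cap',atz(p,295-50+218/4,48+30/4,.355))
# rim in scene crop centre (202,371)
print('rim scene',atz(p,295-50+202/4,48+371/4,.11),'rim top',atz(ps['top'],130+(605-400)/4,96+333/4,.11))
E
```

```text
scene [0.56279547 0.17225028 0.155     ] cap [0.46015887 0.12854656 0.355     ]
top [0.5591606  0.18208933 0.155     ]
top [0.5541878  0.17609002 0.177     ]
scene (np.float64(295.8772919282255), np.float64(128.390340886028))
scene (np.float64(296.32466768937803), np.float64(121.22761185114872))
top (np.float64(183.17001256113315), np.float64(171.27432208977075))
top (np.float64(181.0228155522471), np.float64(168.80739888435264))
cap [0.55480479 0.18581394 0.355     ]
rim scene [0.55787039 0.18720543 0.11      ] rim top [0.55077497 0.19102519 0.11      ]
```

>>> apply_moves:
  targets:
    - [0, 0, -0.01, 0]
    - [0, 0, -0.03, 0]
    - [0, 0, -0.05, 0]
    - [0, 0, -0.07, 0]
    - [0, 0, -0.09, 0]
    - [0, 0, -0.11, 0]
    - [0, 0, -0.125, 0]
    - [0, 0, -0.135, 0]
    - [0, 0, -0.138, 0]
    - [0, 0, -0.138, 0]
    - [0, 0, -0.138, 0]
    - [0, 0, -0.138, 0]
  grip_force: 20

```text
t: 8.6
tool_pos: [0.557, 0.1813, 0.3306]
tool_rot: [-3.011, -0.896, -0.002]
ft_force: [-0.3, -0.0, -0.0]
grip_width: 0.0099
```

>>> apply_moves:
  targets:
    - [0, 0, -0.002, 0]
    - [0, 0, -0.004, 0]
    - [0, 0, -0.006, 0]
    - [0, 0, -0.007, 0]
    - [0, 0, -0.007, 0]
    - [0, 0, -0.007, 0]

```text
t: 9.2
tool_pos: [0.5568, 0.1812, 0.3227]
tool_rot: [-3.011, -0.896, -0.0]
ft_force: [-0.5, 0.3, 0.3]
grip_width: 0.0099
```

>>> apply_moves:
  targets:
    - [0, 0, -0.001, 0]
    - [0, 0, -0.002, 0]
    - [0, 0, -0.003, 0]
    - [0, 0, -0.004, 0]
    - [0, 0, -0.004, 0]
    - [0, 0, -0.004, 0]

```text
t: 9.8
tool_pos: [0.5568, 0.1812, 0.3187]
tool_rot: [-3.011, -0.896, -0.0]
ft_force: [0.3, -0.4, 0.5]
grip_width: 0.0101
```

>>> apply_moves:
  targets:
    - [0, 0, -0.001, 0]
    - [0, 0, -0.002, 0]
    - [0, 0, -0.002, 0]

```text
t: 10.1
tool_pos: [0.5571, 0.1812, 0.3176]
tool_rot: [-3.011, -0.896, -0.002]
ft_force: [-0.9, -0.7, 5.5]
grip_width: 0.0099
```

>>> apply_moves:
  targets:
    - [-0.002, 0.003, 0, 0]
    - [-0.004, 0.007, -0.0005, 0]
    - [-0.006, 0.01, -0.001, 0]
    - [-0.008, 0.013, -0.002, 0]
    - [-0.01, 0.015, -0.002, 0]
    - [-0.01, 0.015, -0.002, 0]

```text
t: 10.7
tool_pos: [0.5472, 0.1963, 0.3159]
tool_rot: [3.011, 0.896, 0.004]
ft_force: [-0.3, -1.9, 7.2]
grip_width: 0.0099
```

```bash
python3 - <<'E'
from h import *
s=state();print(s['t'],s['tool_pos'],s['grip_width'],s['ft_force'])
ims=[]
for n in("scene","top"):
    p=get_image(n); np.save(n+'.npy',p,allow_pickle=True)
    u,v=proj(p,np.array([.553,.192,.13])); u,v=int(u),int(v);print(n,u,v)
    c=p['frame'][v-75:v+75,u-50:u+50]
    ims.append(cv2.resize(c,(400,600),interpolation=cv2.INTER_CUBIC))
cv2.imwrite('pics/d.png',np.hstack(ims))
E
```

```text
10.7 [0.54717851 0.19629036 0.31592372] 0.009930536914505617 [-0.34467428 -1.86631769  7.22650058]
scene 295 133
top 179 176
```

View pics/d.png

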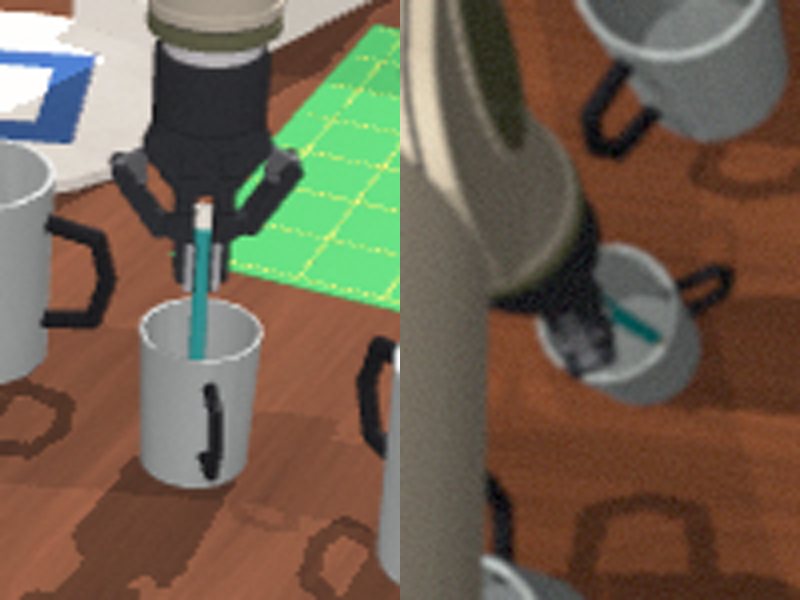

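The mug has not moved. The pencil is tilting toward the far rim, with its tip on the handle side at top crop (657,338). I'll continue the arc.

>>> apply_moves:
  targets:
    - [-0.002, 0.003, -0.0005, 0]
    - [-0.004, 0.006, -0.001, 0]
    - [-0.006, 0.009, -0.002, 0]
    - [-0.008, 0.012, -0.003, 0]
    - [-0.01, 0.015, -0.0035, 0]
    - [-0.012, 0.018, -0.0045, 0]
    - [-0.0135, 0.0205, -0.0055, 0]
    - [-0.015, 0.0225, -0.006, 0]
    - [-0.015, 0.0225, -0.006, 0]

```text
t: 11.7
tool_pos: [0.5321, 0.2189, 0.3096]
tool_rot: [-3.011, -0.896, -0.003]
ft_force: [0.1, -0.6, 6.0]
grip_width: 0.0097
```

```bash
python3 - <<'E'
from h import *
s=state();print(s['t'],s['tool_pos'],s['grip_width'],s['ft_force'])
ims=[]
for n in("scene","top"):
    p=get_image(n); np.save(n+'.npy',p,allow_pickle=True)
    u,v=proj(p,np.array([.553,.192,.13])); u,v=int(u),int(v);print(n,u,v)
    c=p['frame'][v-75:v+75,u-50:u+50]
    ims.append(cv2.resize(c,(400,600),interpolation=cv2.INTER_CUBIC))
cv2.imwrite('pics/e.png',np.hstack(ims))
E
```

```text
11.7 [0.532085   0.21893339 0.30960202] 0.009695390458208613 [ 0.1193681  -0.59016352  6.02532098]
scene 295 133
top 179 176
```

View pics/e.png

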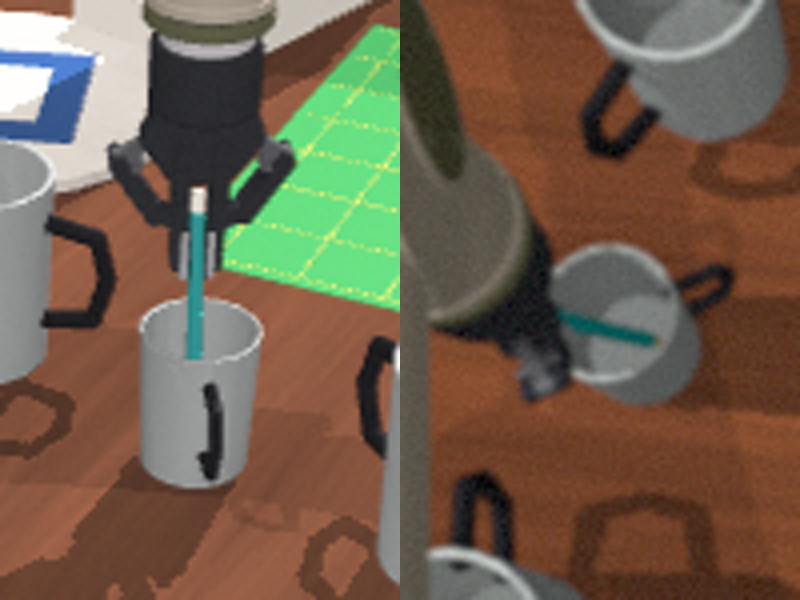

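```bash
python3 - <<'E'
from h import *
p=np.load('top.npy',allow_pickle=True).item()
def crop(P):
    u,v=proj(p,np.array(P)); return (u-129)*4+400,(v-101)*4
for P in([.553,.192,.11],[.5302,.2277,.11],[.592,.127,.08],[.561,.178,.005],[.5321,.2189,.155]): print(P,crop(P))
print('tip',atz(p,129+258/4,101+341/4,.005))
E
```

```text
[0.553, 0.192, 0.11] (np.float64(608.1018693825789), np.float64(309.28844073321875))
[0.5302, 0.2277, 0.11] (np.float64(543.7570127100959), np.float64(337.509804163069))
[0.592, 0.127, 0.08] (np.float64(730.2385678359336), np.float64(274.94747082318133))
[0.561, 0.178, 0.005] (np.float64(665.0892465387263), np.float64(336.7148070122689))
[0.5321, 0.2189, 0.155] (np.float64(538.1779136727068), np.float64(319.6306431211541))
tip [0.5573699  0.18229262 0.005     ]
```

>>> apply_moves:
  targets:
    - [-0.002, 0.003, -0.0005, 0]
    - [-0.004, 0.006, -0.0015, 0]
    - [-0.0055, 0.0085, -0.0025, 0]
    - [-0.0055, 0.0085, -0.0025, 0]
    - [-0.0055, 0.0085, -0.0025, 0]

```text
t: 12.3
tool_pos: [0.5263, 0.2274, 0.3064]
tool_rot: [-3.011, -0.896, -0.001]
ft_force: [1.3, 0.2, 4.8]
grip_width: 0.0102
```

>>> apply_moves:
  targets:
    - [0, 0, 0, 0]
    - [0, 0, 0, 0]
    - [0, 0, 0, 0]
    - [0, 0, 0, 0]
    - [0, 0, 0, 0]
    - [0, 0, 0, 0]
    - [0, 0, 0, 0]
    - [0, 0, 0, 0]
  fingers: 0.6

```text
t: 13.1
tool_pos: [0.5263, 0.2272, 0.3062]
tool_rot: [-3.011, -0.896, -0.0]
ft_force: [0.1, -0.4, -0.2]
grip_width: 0.0512
```

```bash
python3 - <<'E'
from h import *
s=state();print(s['t'],s['tool_pos'],s['grip_width'],s['ft_force'])
ims=[]
for n in("scene","top"):
    p=get_image(n); np.save(n+'.npy',p,allow_pickle=True)
    u,v=proj(p,np.array([.553,.192,.13])); u,v=int(u),int(v)
    c=p['frame'][v-75:v+75,u-50:u+50]
    ims.append(cv2.resize(c,(400,600),interpolation=cv2.INTER_CUBIC))
cv2.imwrite('pics/f.png',np.hstack(ims))
E
```

```text
13.1 [0.52628665 0.22722324 0.30624786] 0.05119804482515335 [ 0.08027687 -0.37573969 -0.22342025]
```

View pics/f.png

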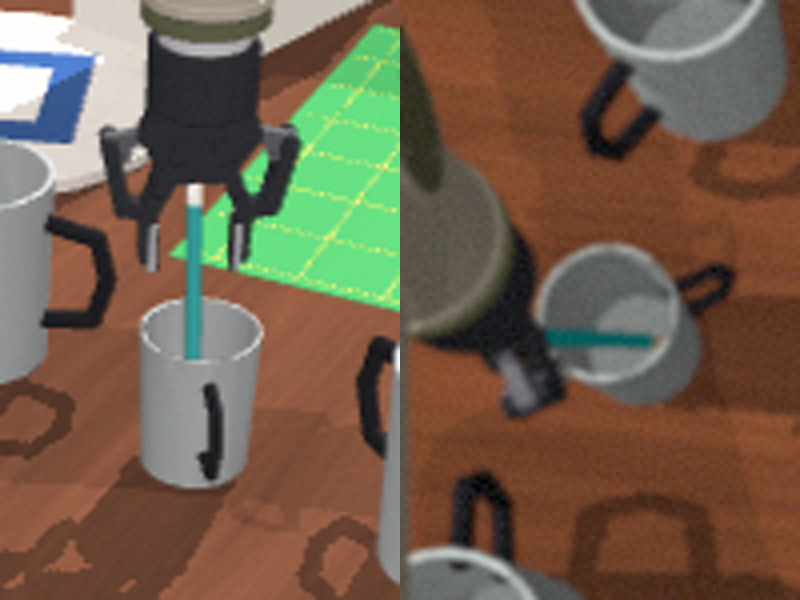

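The pencil is released and leaning centrally on the far rim, at top crop (545,337) against a predicted lean point of (544,337). Now I retreat straight up.

>>> apply_moves:
  targets:
    - [0, 0, 0.005, 0]
    - [0, 0, 0.015, 0]
    - [0, 0, 0.03, 0]
    - [0, 0, 0.05, 0]
    - [0, 0, 0.08, 0]
    - [0, 0, 0.11, 0]
    - [0, 0, 0.14, 0]
    - [0, 0, 0.165, 0]
    - [0, 0, 0.18, 0]
    - [0, 0, 0.18, 0]
    - [0, 0, 0.18, 0]
    - [0, 0, 0.18, 0]
    - [0, 0, 0.18, 0]

```text
t: 14.5
tool_pos: [0.5261, 0.2272, 0.4853]
tool_rot: [3.011, 0.896, -0.002]
ft_force: [0.2, 0.7, -0.5]
grip_width: 0.051
```

```bash
python3 - <<'E'
from h import *
s=state();print(s['t'],s['tool_pos'],s['ft_force'])
ims=[]
for n in("scene","top"):
    p=get_image(n)
    for t in("teal_mid","mug_lean","red_mid","yellow_mid"): print(n,t,[(np.round(r['centre'],3).tolist(),round(r['conf'],2)) for r in spot_point(p,t)])
    u,v=proj(p,np.array([.553,.192,.13])); u,v=int(u),int(v)
    ims.append(cv2.resize(p['frame'][v-75:v+75,u-50:u+50],(400,600),interpolation=cv2.INTER_CUBIC))
cv2.imwrite('pics/g.png',np.hstack(ims))
E
```

```text
14.5 [0.52614786 0.2272012  0.4853265 ] [ 0.24480905  0.67993512 -0.49725716]
scene teal_mid [([0.537, 0.214, 0.1], 0.49)]
scene mug_lean [([0.528, 0.228, 0.107], 0.92), ([0.814, 0.164, 0.155], 0.85), ([0.282, 0.228, 0.154], 0.61)]
scene red_mid [([0.535, -0.295, 0.109], 0.6)]
scene yellow_mid [([0.539, -0.227, 0.113], 0.57), ([0.525, 0.228, 0.109], 0.23)]
top teal_mid [([0.537, 0.218, 0.096], 0.54)]
top mug_lean [([0.282, 0.231, 0.157], 0.96), ([0.53, 0.229, 0.112], 0.87)]
top red_mid [([0.535, -0.295, 0.112], 0.71)]
top yellow_mid [([0.536, -0.232, 0.11], 0.53)]
```

View pics/g.png

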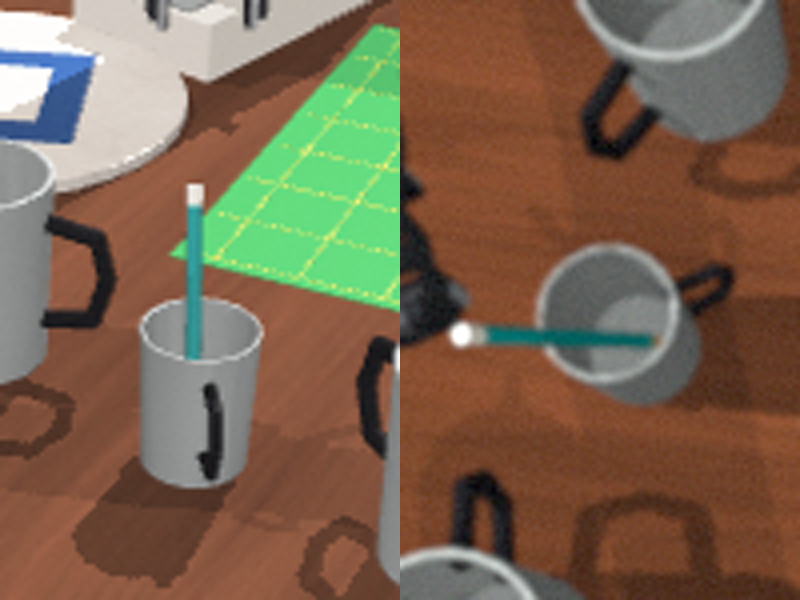

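The pencil leans on the rim opposite the handle. The mug is upright and has not moved, and the gripper is clear.

```bash
python3 -c "
from station import *
print(job_done())"
```

```text
the job is handed in; nothing more can be done
None
```

The teal pencil is in the smallest mug, the middle one. It stands point down and leans on the rim straight opposite the handle. I handed the job in at about 14.6 s, and the hand-in gave no verdict.

I lifted the pencil from the stand and lowered it into the mug while still gripped, until I felt the floor at about 5 N. Then I tilted it toward the far rim, let go and backed straight up.

**Last checks (cameras and state):**
- **Pencil:** its centre is at about (0.537, 0.216, 0.098), inside the mug. The lean is roughly 20–23° by geometry. It meets the rim within a few millimetres of the lean point, and it looked the same in the pictures before and after the gripper withdrew.
- **Mug:** it is upright, and its lean point is still at about (0.529, 0.228, 0.11), unmoved within the measuring error.
- **Other pencils:** red and yellow still stand in their holes.
- **Gripper:** it is well clear and its force reading is near zero.

No check failed. The two cameras disagreed by a few millimetres on some points, up to about 10 mm on the pencil's tip, so I worked from values in between.

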